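Stamp pad on the desk carousel, turned to the front and held

ROBOT

A 7-joint arm with a two-finger parallel gripper is mounted at the origin on the work surface. World frame = base frame: x ahead of the robot, y to its left, z up, the work surface at z = 0. Lengths are in m, angles in rad, forces in N, time in s.
With the tool pointing down it reaches from about 0.4 to 0.85 m from the base axis. Payload 4.5 kg.
Tool frame: the origin (TCP) lies on the centre line of the jaws, within the pads' length; the fingertips stand 8 mm ahead of it and the grasp point (between the pads) lies 11 mm behind it; z points along the fingers, x is the direction in which the jaws open and shut, and the axes are right-handed (so a half turn about z gives the same grasp; the last joint's range is limited). The gripper opens to 88 mm and grips with 3 to 60 N. Pads are 18 mm wide; open, the fingers measure 123 mm over their backs; the gripper's body (75 mm by 187 mm) begins 45 mm behind the grasp point.
Start: joints at [-1.094, 0.689, -0.195, 1.565, 0.157, 0.902, -0.215], TCP at [0.268, 0.565, 0.247] pointing down, gripper open.
Joint ranges: [-3.01, 3.01], [-0.46, 2.08], [-1.47, 1.51], [0.13, 2.56], [-1, 4.14], [0.04, 2.09], [-2.66, 2.66]. Speed limits (rad/s): [2.57, 2.57, 3.14, 3.14, 3.14, 3.14, 3.14].

INTERFACE

Orientations are given as a unit quaternion [x, y, z, w].
In Python, from plant import r gives the robot as it stands.
- The arm moves only by the shell command python3 -m pendant 'ROWS' [FORCE]. ROWS is JSON, a list of rows, each a list of 3 entries, a list of its own where there are three numbers: the turn, a rotation vector about the tool's x, y, z in rad, then the shift along the tool's x, y, z in m, then the opening, from 0 (shut) to 1 (fully open). In form: [[[wx, wy, wz], [tx, ty, tz], claw], ...]. A call has 1 to 10 rows; each row is the pose to reach, as a shift and turn from the pose commanded when the call began, along the tool's axes at that moment; what a row does not reach only later rows make up. A row lasts 1/10 s, in which the tool goes at most 50 mm and 8.59 degrees, less where a joint would pass 70% of its speed; a pose out of reach is approached as far as the arm can. A call with a gripper value outside its range is refused whole. The fingers move at their own pace and stop on an object; FORCE is the grip in N (left out, the last holds). Time passes only in rows, so rows that repeat a pose let the fingers close. It gives the time, the measured TCP pose, the force and the opening at its end, in the units of the state.
- r.get_state(): the state, without advancing time (a new reading comes with each control period).
- r.snapshot(name): name is "scene" or "side" or "wrist"; returns a dict with "image" (420x560x3 uint8, red, green, blue), "mtx" (3x3 intrinsics, pixels), "R" (3x3) and "t" (3): a world point X has camera coordinates R X + t; the wrist camera has in their place "T_tool_cam" (4x4, takes a point from camera to tool coordinates, whose origin is the TCP and whose axes are the tool frame's). Camera axes: x right, y down, z forward; pixel columns grow to the right and rows downward; lengths in m; the calibration is good to about 2 mm. A picture is of the moment at which its call begins: read the wrist's pose just before it. There is no depth.
- r.finish_job(): hands the job in, once; it reports no verdict.
The state is a dict: "clock": time; "q": joint angles; "qd": joint speeds; "joint_torque": joint torques, N m; "tool_pos": TCP position; "eef_rot": TCP orientation; "contact_force": force on the tool from outside, world axes, zero at the start; "moment": the same for the moment, N m; "opening": opening from 0.0 (shut) to 1.0 (fully open).
Only numpy, scipy, OpenCV 4.12 (cv2) and the standard library are available. Lean on these libraries where they do the work, as an engineer would, in place of code of your own. Each camera call takes 0.05 s, during which the arm holds its last target. There are 200 camera calls.

TASK

Lower the black rectangular stamp pad into the empty rectangular pocket of the round desk carousel so that it lies flat and square on the pocket's floor, and let go of it; do not drop it. Then take the carousel by its upright steel post and turn it until the stamp pad faces the tongue that sticks out of the foot (the carousel's front), and finish while still gripping the post there, holding the carousel still so that a colleague can stamp. Leave everything else on the desk where it is.

Things in the scene. Friction and masses are not known exactly. Their poses are not given: they have to be found in the camera images.
- pad_center (a point): centre (half-way up) of the loose stamp pad, a closed flat black rectangular case, 54 mm along its x, 80 mm along its y, 22 mm high, about 0.13 kg; it starts flat on the desk and fits its pocket either way round
- pad: the same stamp pad; this origin is under its centre, axes as above
- pocket (a point): centre of the floor of the carousel's rectangular pocket, 30 mm above the desk, 88 mm from the turning axis. Axes are the carousel's: -x points outwards through the pocket, z up. Inside it is 59 mm along x (radial) by 85 mm along y; white walls 13 mm high, the top 6 mm flaring out. The walls across x are open over their middle 49 mm, for fingers holding the pad across its 54 mm
- post (a point): point on the axis of the carousel's upright round steel post, 18 mm in diameter, 15 mm below its top; the post's top is 115 mm above the desk. The post stands 110 mm from the carousel's axis, diametrically opposite the pocket, and is taller than all else on the carousel. Its outer sleeve spins freely on the post, so the gripper need not turn with the carousel
- carousel: grey round turntable, 280 mm across, top 30 mm above the desk, with pocket, post and four low cups (50 to 58 mm across, 100 mm from the axis, 78 and 130 degrees either side of the pocket, 72 mm above the desk). Origin on the vertical turning axis, 12 mm above the desk; axes as pocket. Turns freely either way over a full turn (drag 0.5 N at the post), stays where left
- foot: the carousel's fixed black foot. Origin on the desk on the turning axis. Its tongue, 30 mm wide, lies on the desk, sticks out from under the turntable along the foot's -x to 185 mm from the axis and carries a round stub 40 mm high at its end; this is the front
- tin: flat round black tin, 68 mm across, 24 mm high; not the stamp pad. Origin under its centre
- stamp: small turned wooden hand stamp standing upright, 40 mm across, 78 mm high. Origin under its centre
- stapler: black stapler, 135 x 36 x 50 mm high. Origin under its centre
- tape: roll of card-coloured tape lying flat, 90 mm across, 22 mm high. Origin under its centre
- mug: white mug, 80 mm across, 92 mm high. Origin under its centre
- punch: hole punch, 100 x 115 x 65 mm high. Origin under its centre
Things that resemble listed ones, but are neither listed nor needed, are in the scene too. What is shaped like the pad but brown, purple or white is not meant.

How it is judged:
By the outcome, as a careful person would: the job done as asked, in the order asked, and still so for the second after the job is handed in, while the arm keeps its last pose, push and grip.
It also fails if it takes over 69 s, if anything falls off the work surface, if the arm or the gripper's body presses on something with over 40 N, if the wrist force passes 120 N, or if a joint passes its speed limit or range.

## Working session

There is one attempt and no reset: what is moved stays moved. The work goes in short steps, Python scripts to look and compute and a shell command to move; the robot and the scene stay as the last step left them, time stands still between calls to the robot, and variables do not carry over. Pictures are saved under pics/ and viewed, about 8 in all and at most 12, crops included, and the job is handed in when it is done.

```bash
ls; mkdir -p pics; cat > h.py <<'E'
import numpy as np, cv2, json
from scipy.spatial.transform import Rotation as Ro
from plant import r
def snap(n,fn=None):
    s=r.get_state(); d=r.snapshot(n)
    if n=="wrist":
        T=np.eye(4);T[:3,:3]=Ro.from_quat(s["eef_rot"]).as_matrix();T[:3,3]=s["tool_pos"]
        W=T@np.array(d["T_tool_cam"]);d["R"]=W[:3,:3].T;d["t"]=-d["R"]@W[:3,3]
    d={k:np.array(v) for k,v in d.items()}
    np.savez("last_%s.npz"%n,**d)
    if fn: cv2.imwrite("pics/"+fn,d["image"][:,:,::-1])
    return d
def ray(d,uv,z):
    o=-d["R"].T@d["t"];v=d["R"].T@np.linalg.inv(d["mtx"])@np.array([uv[0],uv[1],1.])
    return o+v*(z-o[2])/v[2]
def proj(d,X):
    c=d["R"]@np.array(X)+d["t"];p=d["mtx"]@c;return p[:2]/p[2]
def totool(p,dyaw=None):
    s=r.get_state();R=Ro.from_quat(s["eef_rot"]).as_matrix();return R.T@(np.array(p)-s["tool_pos"])
E
python3 - <<'E'
from h import *
s=r.get_state();print({k:np.round(v,3).tolist() for k,v in s.items()})
print(Ro.from_quat(s["eef_rot"]).as_matrix().round(3))
for n in ["scene","side"]:
    d=snap(n,n+"0.png");print(n,(-d["R"].T@d["t"]).round(3),d["R"].round(2).tolist())
E
```

```text
pics
{'clock': 0.0, 'q': [-1.094, 0.69, -0.195, 1.566, 0.157, 0.902, -0.215], 'qd': [0.002, 0.0, -0.001, 0.001, -0.0, -0.001, 0.001], 'joint_torque': [-0.0, -52.756, -1.267, -15.343, -0.053, 0.007, 0.0], 'tool_pos': [0.268, 0.564, 0.246], 'eef_rot': [0.845, 0.535, -0.001, 0.001], 'contact_force': [0.037, 0.481, 0.525], 'moment': [0.043, 0.015, 0.007], 'opening': 1.0}
[[ 0.428  0.904 -0.001]
 [ 0.904 -0.428 -0.002]
 [-0.002  0.    -1.   ]]
scene [ 1.435 -0.319  0.893] [[0.37, 0.93, -0.02], [0.59, -0.25, -0.77], [-0.72, 0.27, -0.64]]
side [ 0.193 -0.831  0.589] [[0.94, -0.35, 0.02], [-0.15, -0.45, -0.88], [0.31, 0.82, -0.47]]
```

View pics/scene0.png

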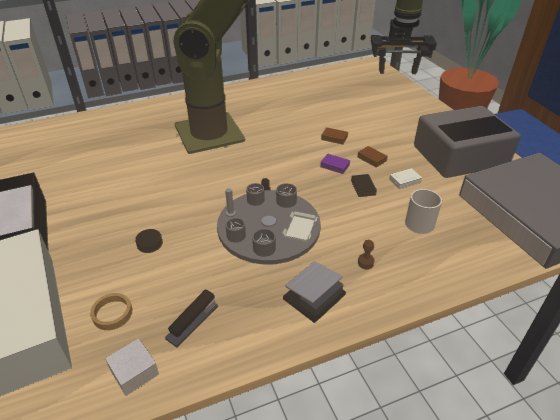

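View pics/side0.png

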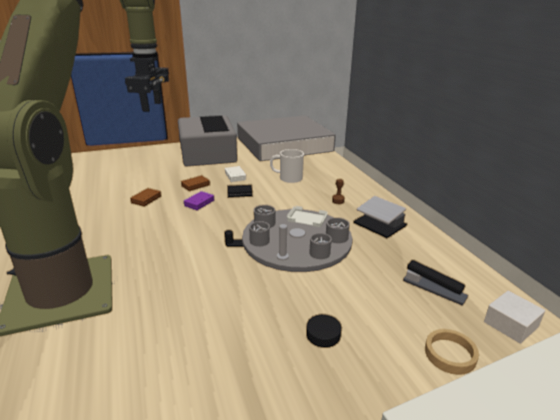

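Scene view: the pad is at (364,185), the carousel hub at (269,221), the post at about (230,200), the pocket at (300,227) and the foot stub at (266,184). In the side view the pad is at (240,190), the post top at (283,227) and the stub at (229,237).

```bash
python3 - <<'E'
from h import *
L=lambda n:{k:v for k,v in np.load(f"last_{n}.npz").items()}
a,b=L("scene"),L("side")
for nm,pa,pb,z in [("pad",(364,184),(240,189),.022),("hub",(269,221),(297,232),.035),("posttop",(229,190),(283,227),.115),("pocket",(300,227),(306,217),.03),("stub",(266,181),(228,233),.04)]:
    print(nm,ray(a,pa,z).round(3),ray(b,pb,z).round(3))
d=a;im=cv2.cvtColor(d["image"],cv2.COLOR_RGB2GRAY)
for n,d,c in [("scene",a,(364,185)),("side",b,(240,190))]:
    g=d["image"].max(2); m=((g<70)*255).astype(np.uint8)
    cs,_=cv2.findContours(m,cv2.RETR_EXTERNAL,cv2.CHAIN_APPROX_NONE)
    for k in cs:
        if cv2.pointPolygonTest(k,c,False)>=0:
            P=np.array([ray(d,p[0],.018)[:2] for p in k],np.float32);print(n,cv2.minAreaRect(P))
E
```

```text
pad [0.493 0.34  0.022] [0.487 0.331 0.022]
hub [0.55  0.014 0.035] [0.55  0.014 0.035]
posttop [ 0.479 -0.07   0.115] [ 0.478 -0.078  0.115]
pocket [0.599 0.083 0.03 ] [0.606 0.086 0.03 ]
stub [0.389 0.068 0.04 ] [0.383 0.057 0.04 ]
scene ((0.4899164140224457, 0.33758679032325745), (0.0565144345164299, 0.09768826514482498), 76.38461303710938)
side ((0.48489877581596375, 0.3295026123523712), (0.07722827792167664, 0.07219009101390839), 76.35940551757812)
```

```bash
python3 -m pendant '[[[0,0,0],[-0.01,0.03,0],1],[[0,0,0],[-0.025,0.065,0],1],[[0,0,0],[-0.04,0.105,0],1],[[0,0,0],[-0.055,0.145,0],1],[[0,0,0],[-0.07,0.185,0],1],[[0,0,0],[-0.085,0.225,0],1],[[0,0,0],[-0.1,0.265,0],1],[[0,0,0],[-0.11,0.29,0],1],[[0,0,0],[-0.113,0.299,0],1],[[0,0,0],[-0.113,0.299,0],1]]'
python3 - <<'E'
from h import *
d=snap("wrist","w1.png");print((-d["R"].T@d["t"]).round(3),d["R"].round(2).tolist(), proj(d,(.488,.334,.02)))
E
```

```text
clock: 1.1
tool_pos: [0.4901, 0.3337, 0.2464]
eef_rot: [0.846, 0.534, -0.0, 0.0]
contact_force: [0.3, 0.9, 0.0]
opening: 1.0
[0.43  0.362 0.384] [[0.43, 0.9, -0.0], [0.87, -0.42, 0.26], [0.23, -0.11, -0.97]] [280.53306443 177.86858707]
```

View pics/w1.png

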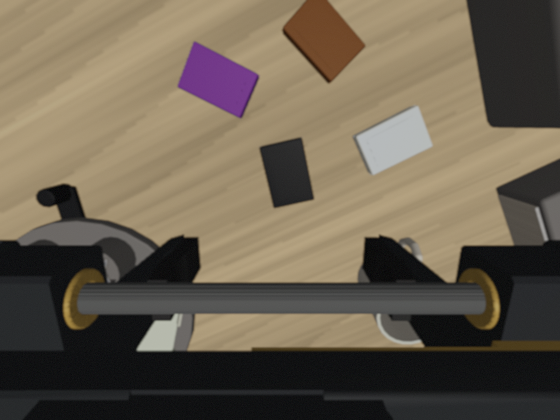

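The wrist view shows the pad at about (287,173), with clear space on both long sides, the white block's near corner at (357,140), and the foot stub at upper left (45,197).

```bash
cat >> h.py <<'E'
def padrect(d,z,uv):
    g=d["image"].max(2); m=((g<75)*255).astype(np.uint8)
    m=cv2.morphologyEx(m,cv2.MORPH_OPEN,np.ones((3,3)))
    cs,_=cv2.findContours(m,cv2.RETR_EXTERNAL,cv2.CHAIN_APPROX_NONE)
    for k in cs:
        if cv2.pointPolygonTest(k,tuple(map(float,uv)),False)>=0:
            P=np.array([ray(d,p[0],z)[:2] for p in k],np.float32)
            b=cv2.boxPoints(cv2.minAreaRect(P)); e=[b[1]-b[0],b[2]-b[1]]; l=[np.linalg.norm(x) for x in e]
            sx=e[int(np.argmin(l))]; return b.mean(0),np.degrees(np.arctan2(sx[1],sx[0])),sorted(l)
def toolang():
    R=Ro.from_quat(r.get_state()["eef_rot"]).as_matrix();return np.degrees(np.arctan2(R[1,0],R[0,0]))
E
python3 - <<'E'
from h import *
d={k:v for k,v in np.load("last_wrist.npz").items()}
c,a,l=padrect(d,.022,(287,173));print(c,a,l,toolang(),totool((*c,.10)), r.get_state()["q"])
for uv in [(287,173),(300,140),(263,147),(275,206),(312,198)]: print(d["image"][uv[1],uv[0]],ray(d,uv,.022).round(4))
E
```

```text
[0.48580316 0.34369066] 77.22572 [np.float32(0.05128017), np.float32(0.07795368)] 64.65934661151968 [ 0.0061589  -0.00591142  0.14652586] [-0.54374443  0.64844396 -0.23264853  1.66516653  0.1845186   0.84983834
  0.27550484]
[41 41 41] [0.4856 0.344  0.022 ]
[45 44 44] [0.4561 0.3753 0.022 ]
[36 36 34] [0.4443 0.3313 0.022 ]
[40 37 34] [0.5175 0.3121 0.022 ]
[53 48 44] [0.5282 0.3591 0.022 ]
```

```bash
python3 -m pendant '[[[0,0,-0.11],[0.003,-0.003,0.02],1],[[0,0,-0.219],[0.006,-0.006,0.05],1],[[0,0,-0.219],[0.006,-0.006,0.085],1],[[0,0,-0.219],[0.006,-0.006,0.12],1],[[0,0,-0.219],[0.006,-0.006,0.155],1],[[0,0,-0.219],[0.006,-0.006,0.18],1],[[0,0,-0.219],[0.006,-0.006,0.186],1],[[0,0,-0.219],[0.006,-0.006,0.186],1],[[0,0,-0.219],[0.006,-0.006,0.186],1]]'
python3 - <<'E'
from h import *
d=snap("wrist","w2.png");print(toolang(),totool((.4858,.3437,.012)),proj(d,(.4858,.3437,.022)))
E
```

```text
clock: 2.05
tool_pos: [0.4866, 0.3442, 0.062]
eef_rot: [0.781, 0.624, 0.001, -0.0]
contact_force: [1.2, 0.0, 0.4]
opening: 1.002
77.2252441775307 [-0.00067738 -0.00121253  0.05026868] [279.8829792  230.40738204]
```

View pics/w2.png

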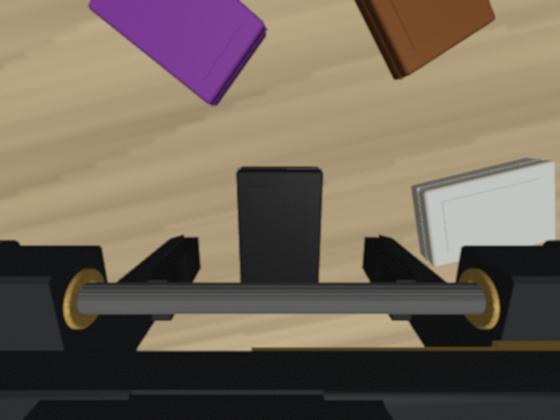

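The pad is square to and centred between the jaws (edges at u 238 and 322), and the white block is clear of the right finger. Next I descend and grip.

```bash
python3 -m pendant '[[[0,0,0],[-0.001,-0.001,0.015],1],[[0,0,0],[-0.001,-0.001,0.03],1],[[0,0,0],[-0.001,-0.001,0.045],1],[[0,0,0],[-0.001,-0.001,0.05],1],[[0,0,0],[-0.001,-0.001,0.05],1],[[0,0,0],[-0.001,-0.001,0.05],0.4],[[0,0,0],[-0.001,-0.001,0.05],0.4],[[0,0,0],[-0.001,-0.001,0.05],0.4],[[0,0,0],[-0.001,-0.001,0.05],0.4],[[0,0,0],[-0.001,-0.001,0.05],0.4]]' 25
python3 -m pendant '[[[0,0,0],[0,0,0],0.4],[[0,0,0],[0,0,0],0.4],[[0,0,0],[0,0,-0.005],0.4],[[0,0,0],[0,0,-0.02],0.4],[[0,0,0],[0,0,-0.05],0.4],[[0,0,0],[0,0,-0.09],0.4],[[0,0,0],[0,0,-0.12],0.4],[[0,0,0],[0,0,-0.15],0.4],[[0,0,0],[0,0,-0.16],0.4],[[0,0,0],[0,0,-0.16],0.4]]'
```

```text
clock: 3.1
tool_pos: [0.4857, 0.3421, 0.0111]
eef_rot: [0.782, 0.624, 0.0, -0.0]
contact_force: [1.1, -0.1, 0.8]
opening: 0.612
clock: 4.1
tool_pos: [0.4862, 0.3421, 0.1724]
eef_rot: [0.782, 0.624, 0.002, 0.0]
contact_force: [0.1, -0.8, -1.2]
opening: 0.608
```

```bash
python3 -m pendant '[[[0,0,0.05],[-0.02,0.02,-0.01],0.4],[[0,0,0.12],[-0.05,0.045,-0.02],0.4],[[0,0,0.18],[-0.08,0.075,-0.03],0.4],[[0,0,0.24],[-0.11,0.102,-0.03],0.4],[[0,0,0.3],[-0.14,0.13,-0.03],0.4],[[0,0,0.36],[-0.17,0.158,-0.03],0.4],[[0,0,0.4],[-0.2,0.186,-0.03],0.4],[[0,0,0.42],[-0.23,0.214,-0.03],0.4],[[0,0,0.42],[-0.25,0.232,-0.03],0.4],[[0,0,0.42],[-0.254,0.236,-0.03],0.4]]'
python3 -m pendant '[[[0,0,0],[0,0,0],0.4],[[0,0,0],[0,0,0],0.4]]'
python3 - <<'E'
from h import *
d=snap("wrist","w3.png");print(toolang(),proj(d,(.603,.084,.03)),r.get_state()["q"])
E
```

```text
clock: 5.1
tool_pos: [0.6595, 0.0359, 0.1982]
eef_rot: [0.896, 0.444, -0.002, 0.001]
contact_force: [0.3, 0.5, -0.8]
opening: 0.611
clock: 5.3
tool_pos: [0.658, 0.0441, 0.1997]
eef_rot: [0.894, 0.448, -0.001, -0.001]
contact_force: [-0.1, 0.2, -0.2]
opening: 0.611
53.30066549803301 [280.01946656 123.60744303] [-0.02413612  0.79155705 -0.21521148  1.4951831   0.19616761  0.87777417
  0.62717023]
```

View pics/w3.png

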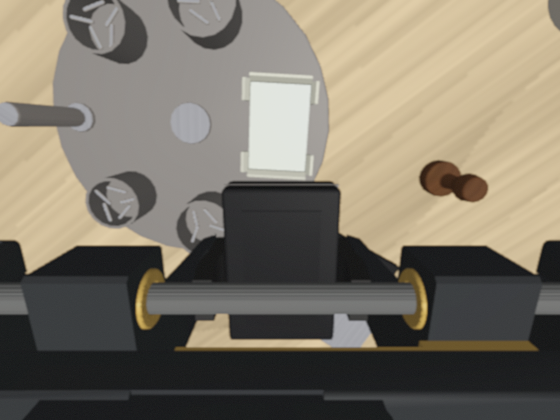

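Close view: the pocket floor is a white quad with corners near (251,80), (311,84), (308,173), (248,168). The hub is at (190,122), the post base at (83,118), and the pad sits square in the jaws.

```bash
python3 - <<'E'
from h import *
d={k:v for k,v in np.load("last_wrist.npz").items()}
im=d["image"].astype(int)
print(im[120,280],im[77,280],im[90,246],im[122,190],im[110,230])
m=((im[:,:,1]>im[120,280][1]-14)*255).astype(np.uint8);m[185:]=0;m[:,:235]=0;m[:,325:]=0
m=cv2.morphologyEx(m,cv2.MORPH_OPEN,np.ones((5,5)))
cs,_=cv2.findContours(m,cv2.RETR_EXTERNAL,cv2.CHAIN_APPROX_NONE)
k=max(cs,key=cv2.contourArea)
print(cv2.boxPoints(cv2.minAreaRect(k)).round(1).tolist())
P=np.array([ray(d,p[0],.03)[:2] for p in k],np.float32)
R=cv2.minAreaRect(P);b=cv2.boxPoints(R);c=b.mean(0);print(R,b.round(4).tolist())
h=ray(d,(190,122),.034);pb=ray(d,(83,118),.034)
for nm,v in [("hub-pocket",c-h[:2]),("post-pocket",c-pb[:2])]: print(nm,np.linalg.norm(v),np.degrees(np.arctan2(v[1],v[0])))
print(h,toolang(),totool((*c,.06)))
E
```

```text
[225 229 223] [187 187 175] [193 192 180] [169 170 174] [155 150 146]
[[246.60000610351562, 167.39999389648438], [251.10000610351562, 82.0], [309.6000061035156, 85.0], [305.1000061035156, 170.5]]
((0.6051966547966003, 0.08010117709636688), (0.05779605358839035, 0.08389809727668762), 50.20512390136719) [[0.5544999837875366, 0.08470000326633453], [0.6189000010490417, 0.03099999949336052], [0.6559000015258789, 0.0754999965429306], [0.5914999842643738, 0.12919999659061432]]
hub-pocket 0.08802602769972635 49.589482719931034
post-pocket 0.19399103226900238 50.455342898952466
[0.54813293 0.01307646 0.034     ] 53.30066549803301 [-0.00300489 -0.06329568  0.14018429]
```

```bash
python3 - <<'E'
from h import *
d={k:v for k,v in np.load("last_wrist.npz").items()}
g=d["image"].max(2).astype(int)
T=d["T_tool_cam"];Ki=np.linalg.inv(d["mtx"])
def tp(uv,z):
    v=T[:3,:3]@Ki@np.array([uv[0],uv[1],1.]);o=T[:3,3];return (o+v*(z-o[2])/v[2]).round(4)
for u in (240,260,280,300,320):
    col=g[176:200,u];print(u,col.tolist())
row=g[215,210:350];print(row.tolist())
for uv in [(240,184),(320,184),(228,200),(338,200)]: print(uv,tp(uv,-.0105))
print(totool((.6052,.0801,.1)))
E
```

```text
240 [151, 151, 152, 147, 126, 81, 36, 59, 86, 70, 33, 20, 21, 30, 38, 41, 48, 49, 50, 50, 51, 50, 49, 49]
260 [206, 185, 161, 148, 127, 82, 33, 59, 86, 70, 34, 21, 24, 30, 39, 45, 48, 52, 53, 52, 52, 51, 52, 52]
280 [207, 207, 187, 161, 130, 83, 37, 59, 88, 68, 34, 20, 22, 30, 36, 45, 52, 53, 52, 55, 54, 54, 52, 56]
300 [196, 206, 207, 186, 146, 87, 37, 60, 90, 69, 33, 22, 22, 29, 39, 45, 54, 55, 56, 57, 55, 56, 56, 56]
320 [208, 208, 208, 202, 178, 121, 52, 61, 88, 70, 36, 18, 23, 30, 38, 46, 53, 56, 58, 58, 58, 57, 58, 59]
[164, 157, 150, 147, 147, 148, 148, 147, 148, 148, 149, 145, 121, 78, 43, 42, 44, 48, 50, 49, 48, 48, 48, 48, 48, 49, 47, 49, 49, 49, 48, 48, 49, 47, 48, 49, 48, 49, 48, 49, 47, 50, 51, 50, 49, 49, 49, 51, 49, 50, 50, 49, 51, 49, 49, 48, 51, 51, 49, 52, 50, 51, 53, 51, 51, 50, 51, 50, 51, 51, 51, 50, 51, 52, 52, 52, 52, 53, 53, 52, 52, 53, 50, 52, 51, 52, 52, 54, 54, 52, 52, 54, 53, 53, 54, 52, 54, 54, 53, 54, 55, 55, 52, 52, 54, 54, 54, 52, 54, 52, 55, 56, 54, 56, 56, 56, 56, 57, 57, 58, 57, 58, 58, 57, 60, 59, 55, 50, 71, 128, 178, 200, 204, 205, 204, 203, 203, 203, 203, 202]
(240, 184) [-0.018  -0.041  -0.0105]
(320, 184) [ 0.0172 -0.041  -0.0105]
(228, 200) [-0.0236 -0.0338 -0.0105]
(338, 200) [ 0.0255 -0.0337 -0.0105]
[-0.00299846 -0.0633973   0.10018442]
```

```bash
python3 -m pendant '[[[0,0,0.03],[-0.001,-0.02,0.01],0.4],[[0,0,0.054],[-0.003,-0.045,0.02],0.4],[[0,0,0.054],[-0.003,-0.06,0.045],0.4],[[0,0,0.054],[-0.003,-0.0623,0.075],0.4],[[0,0,0.054],[-0.003,-0.0623,0.1],0.4],[[0,0,0.054],[-0.003,-0.0623,0.12],0.4],[[0,0,0.054],[-0.003,-0.0623,0.128],0.4],[[0,0,0.054],[-0.003,-0.0623,0.13],0.4],[[0,0,0.054],[-0.003,-0.0623,0.13],0.4],[[0,0,0.054],[-0.003,-0.0623,0.13],0.4]]'
python3 - <<'E'
from h import *
print(toolang(),totool((.6052,.0801,.0415)))
d=snap("wrist","w4.png")
E
```

```text
clock: 6.35
tool_pos: [0.6083, 0.0772, 0.0718]
eef_rot: [0.906, 0.423, 0.001, 0.0]
contact_force: [0.2, -0.0, -1.6]
opening: 0.612
50.03116270396579 [ 0.00016937 -0.00432132  0.03033711]
```

View pics/w4.png

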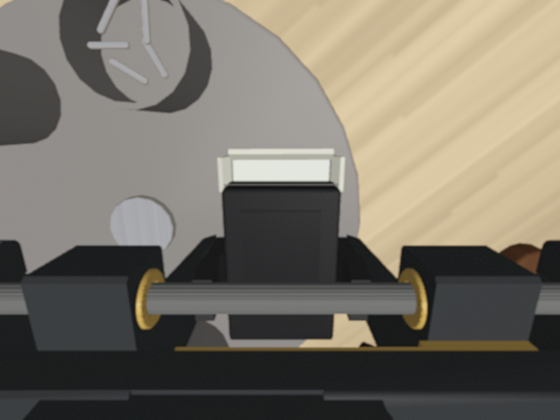

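Now above the pocket: the far floor edge is visible at row ~160 (u 233–329), squared with the pad (far top edge row 184).

```bash
python3 -m pendant '[[[0,0,0],[0,0,0],0.4]]'
python3 - <<'E'
from h import *
print(toolang(),totool((.6052,.0801,.0415)))
d={k:v for k,v in np.load("last_wrist.npz").items()}
T=d["T_tool_cam"];Ki=np.linalg.inv(d["mtx"])
def tp(uv,z):
    v=T[:3,:3]@Ki@np.array([uv[0],uv[1],1.]);o=T[:3,3];return (o+v*(z-o[2])/v[2]).round(4)
g=d["image"][:,:,1]
print(g[144:186,280].tolist());print(g[170,212:350].tolist())
zf=.0718-.03
for uv in [(233,160),(329,160),(280,160),(233,170),(330,170)]: print(uv,tp(uv,zf))
for uv in [(230,150),(335,150)]: print(uv,tp(uv,zf-.013))
E
```

```text
clock: 6.5
tool_pos: [0.6082, 0.0768, 0.0716]
eef_rot: [0.906, 0.423, 0.001, 0.0]
contact_force: [0.3, 0.6, -0.9]
opening: 0.61
50.00824682221286 [ 0.00056881 -0.00444023  0.03013049]
[156, 156, 155, 157, 178, 209, 220, 222, 221, 214, 194, 176, 173, 172, 174, 192, 219, 230, 230, 230, 230, 230, 230, 230, 230, 230, 230, 230, 230, 229, 230, 230, 230, 230, 231, 227, 203, 144, 62, 56, 84, 68]
[151, 151, 150, 150, 153, 170, 193, 207, 210, 206, 200, 195, 193, 193, 193, 193, 193, 193, 188, 173, 179, 209, 227, 230, 230, 230, 230, 230, 230, 230, 230, 230, 230, 230, 230, 230, 230, 230, 230, 230, 230, 230, 230, 230, 230, 230, 230, 230, 230, 230, 230, 230, 230, 230, 230, 230, 230, 230, 230, 230, 230, 229, 229, 230, 230, 230, 230, 230, 230, 230, 230, 230, 230, 230, 230, 230, 229, 230, 230, 230, 230, 230, 230, 229, 230, 230, 230, 230, 230, 230, 230, 230, 230, 230, 229, 230, 230, 229, 230, 230, 230, 230, 230, 230, 229, 230, 229, 230, 230, 230, 230, 230, 230, 230, 230, 229, 217, 187, 156, 159, 168, 171, 170, 171, 170, 170, 172, 185, 206, 219, 221, 210, 187, 164, 155, 155, 155, 156]
(233, 160) [-0.0291 -0.0455  0.0418]
(329, 160) [ 0.0293 -0.0455  0.0418]
(280, 160) [-0.0005 -0.0455  0.0418]
(233, 170) [-0.0294 -0.0394  0.0418]
(330, 170) [ 0.0302 -0.0394  0.0418]
(230, 150) [-0.0284 -0.0526  0.0288]
(335, 150) [ 0.0303 -0.0526  0.0288]
```

```bash
python3 -m pendant '[[[0,0,0],[0.0003,-0.002,0.004],0.4],[[0,0,0],[0.0003,-0.002,0.009],0.4],[[0,0,0],[0.0003,-0.002,0.014],0.4],[[0,0,0],[0.0003,-0.002,0.018],0.4],[[0,0,0],[0.0003,-0.002,0.021],0.4],[[0,0,0],[0.0003,-0.002,0.023],0.4],[[0,0,0],[0.0003,-0.002,0.025],0.4],[[0,0,0],[0.0003,-0.002,0.025],0.4]]'
python3 -m pendant '[[[0,0,0],[0,0,0.001],0.4],[[0,0,0],[0,0,0.002],0.4],[[0,0,0],[0,0,0.003],0.4],[[0,0,0],[0,0,0.003],0.4]]'
```

```text
clock: 7.3
tool_pos: [0.6061, 0.0783, 0.0454]
eef_rot: [0.906, 0.423, -0.0, -0.0]
contact_force: [-0.8, 0.4, -2.0]
opening: 0.612
clock: 7.7
tool_pos: [0.6063, 0.0783, 0.0426]
eef_rot: [0.906, 0.423, 0.0, -0.0]
contact_force: [-0.6, 0.4, -0.4]
opening: 0.61
```

```bash
python3 -m pendant '[[[0,0,0],[0,0,0.0005],0.4],[[0,0,0],[0,0,0.001],0.4],[[0,0,0],[0,0,0.001],0.4]]'
python3 -m pendant '[[[0,0,0],[0,0,0.0005],0.4],[[0,0,0],[0,0,0.001],0.4],[[0,0,0],[0,0,0.001],0.4]]'
```

```text
clock: 8.0
tool_pos: [0.6063, 0.0783, 0.0417]
eef_rot: [0.906, 0.423, 0.0, -0.0]
contact_force: [0.4, 0.8, -0.1]
opening: 0.61
clock: 8.3
tool_pos: [0.6064, 0.0782, 0.0411]
eef_rot: [0.906, 0.423, 0.0, 0.0]
contact_force: [-1.0, -0.5, 3.2]
opening: 0.609
```

```bash
python3 -m pendant '[[[0,0,0],[0,0,0.0005],0.4],[[0,0,0],[0,0,0.0005],0.4]]'
python3 - <<'E'
from h import *
d=snap("wrist","w5.png")
E
```

```text
clock: 8.5
tool_pos: [0.6064, 0.0781, 0.041]
eef_rot: [0.906, 0.423, 0.0, 0.0]
contact_force: [-3.2, -0.5, 6.7]
opening: 0.611
```

View pics/w5.png

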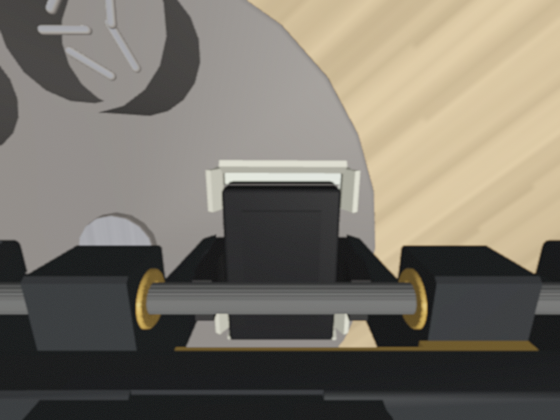

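The pad sits between the pocket walls with only a thin floor strip showing at the far end (rows 173–182). Height 0.041 with a 6.7 N reaction matches resting on the floor, so I release it.

```bash
python3 -m pendant '[[[0,0,0],[0,0,-0.0007],0.4],[[0,0,0],[0,0,-0.0007],0.75],[[0,0,0],[0,0,-0.0007],0.75],[[0,0,0],[0,0,-0.0007],0.75],[[0,0,0],[0,0,-0.0007],0.75],[[0,0,0],[0,0,-0.01],0.75],[[0,0,0],[0,0,-0.03],0.75],[[0,0,0],[0,0,-0.06],0.75],[[0,0,0],[0,0,-0.09],1],[[0,0,0],[0,0,-0.11],1]]'
python3 -m pendant '[[[0,0,0],[0,0.02,-0.02],1],[[0,0,0],[0,0.045,-0.05],1],[[0,0,0],[0,0.07,-0.06],1],[[0,0,0],[0,0.07,-0.06],1],[[0,0,0],[0,0.07,-0.06],1],[[0,0,0],[0,0.07,-0.06],1]]'
python3 - <<'E'
from h import *
d=snap("wrist","w6.png");print(toolang(),r.get_state()["q"].tolist() if hasattr(r.get_state()["q"],"tolist") else r.get_state()["q"])
E
```

```text
clock: 9.55
tool_pos: [0.6071, 0.0784, 0.153]
eef_rot: [0.906, 0.423, 0.001, 0.0]
contact_force: [1.0, 0.2, -0.0]
opening: 0.908
clock: 10.15
tool_pos: [0.6585, 0.0344, 0.2096]
eef_rot: [0.906, 0.423, -0.001, -0.001]
contact_force: [0.1, 0.5, 0.1]
opening: 0.996
50.12506318684638 [-0.014455672508329414, 0.78009251071305, -0.2059997306412496, 1.486673180280651, 0.18393700274863356, 0.8961534435596266, 0.5969078767032759]
```

View pics/w6.png

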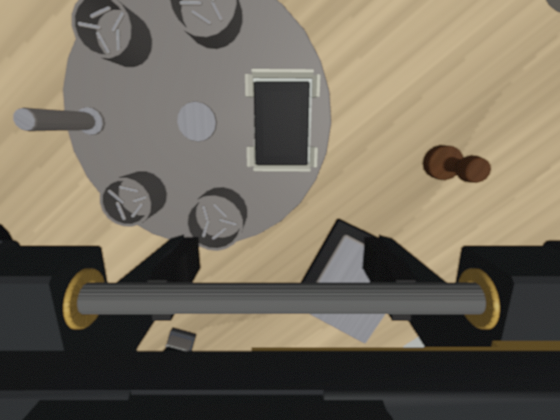

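The pad lies square inside the walls (dark quad 254–311 × 80–167). I go above the post with the camera facing the front tongue.

```bash
python3 -m pendant '[[[0,0,-0.06],[-0.015,-0.005,0],1],[[0,0,-0.12],[-0.04,-0.014,0],1],[[0,0,-0.18],[-0.07,-0.025,0],1],[[0,0,-0.24],[-0.1,-0.036,0],1],[[0,0,-0.3],[-0.13,-0.046,0],1],[[0,0,-0.36],[-0.16,-0.057,0],1],[[0,0,-0.42],[-0.185,-0.066,0],1],[[0,0,-0.42],[-0.197,-0.07,0],1],[[0,0,-0.42],[-0.197,-0.07,0],1],[[0,0,-0.42],[-0.197,-0.07,0],1]]'
python3 - <<'E'
from h import *
d=snap("wrist","w7.png");print(toolang())
E
```

```text
clock: 11.2
tool_pos: [0.481, -0.0717, 0.2104]
eef_rot: [0.798, 0.602, 0.001, 0.0]
contact_force: [0.0, -0.1, -0.3]
opening: 1.005
74.1278700167281
```

View pics/w7.png

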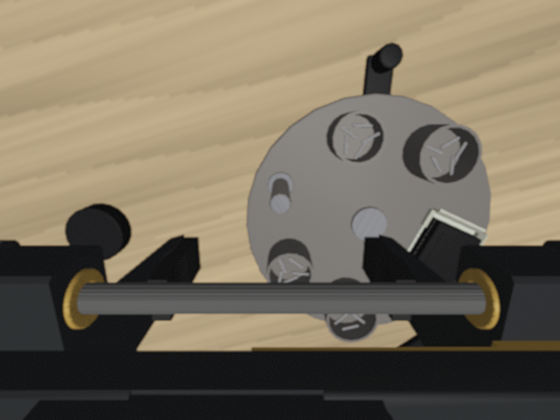

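Wrist view: post top at (280,203), hub (369,223), tongue visible from (378,92) to the stub top at (390,55), tin at left (100,231).

```bash
python3 - <<'E'
from h import *
d={k:v for k,v in np.load("last_wrist.npz").items()}
g=d["image"].max(2).astype(int)
for v in (78,84,90): print(v,g[v,355:405].tolist())
for u in (385,390,395): print(u,g[38:75,u].tolist())
hub=ray(d,(369,223),.034);print("hub",hub)
for nm,uv,z in [("stubtop",(390,55),.04),("stubtop2",(389,56),.04),("tongue",(378,90),.006),("tongue84",(379,84),.006)]:
    p=ray(d,uv,z);v=(p-hub)[:2];print(nm,p,np.linalg.norm(v),np.degrees(np.arctan2(v[1],v[0])))
p=ray(d,(280,203),.115);v=(p-hub)[:2];print("post",p,np.linalg.norm(v),np.degrees(np.arctan2(v[1],v[0])),totool((p[0],p[1],.111)))
# plate circle
m=cv2.inRange(d["image"],(95,95,95),(180,172,165)) 
E
```

```text
78 [182, 182, 182, 182, 181, 182, 182, 178, 156, 107, 49, 25, 37, 47, 50, 50, 49, 49, 49, 50, 47, 48, 48, 46, 47, 48, 47, 48, 46, 47, 47, 47, 47, 45, 44, 42, 77, 129, 164, 177, 179, 178, 178, 178, 178, 178, 178, 177, 178, 178]
84 [178, 179, 178, 179, 179, 179, 178, 167, 133, 75, 28, 34, 45, 50, 49, 51, 49, 50, 50, 49, 48, 49, 49, 49, 49, 48, 47, 47, 47, 46, 46, 45, 45, 45, 44, 68, 119, 158, 174, 178, 177, 176, 176, 177, 176, 176, 177, 176, 176, 176]
90 [181, 181, 181, 181, 181, 182, 176, 151, 94, 39, 31, 42, 50, 50, 52, 50, 50, 50, 48, 51, 49, 50, 49, 48, 47, 49, 46, 48, 47, 47, 47, 45, 45, 43, 51, 97, 147, 171, 176, 175, 174, 174, 174, 174, 173, 172, 172, 171, 171, 170]
385 [172, 172, 171, 170, 169, 160, 129, 81, 44, 38, 41, 43, 45, 47, 45, 48, 47, 49, 50, 50, 50, 52, 55, 52, 54, 51, 48, 44, 33, 21, 14, 11, 14, 17, 31, 43, 47]
390 [171, 170, 169, 164, 140, 92, 47, 36, 40, 39, 43, 40, 41, 44, 44, 44, 46, 46, 48, 49, 51, 49, 52, 49, 51, 53, 52, 53, 45, 37, 23, 22, 31, 42, 42, 41, 42]
395 [169, 169, 173, 177, 170, 131, 73, 37, 34, 38, 39, 39, 40, 41, 42, 43, 43, 43, 42, 44, 45, 44, 46, 47, 46, 45, 41, 43, 73, 124, 164, 177, 178, 178, 179, 177, 177]
hub [0.54778325 0.01282379 0.034     ]
stubtop [0.38422649 0.06462317 0.04      ] 0.17156337239901945 162.42670153953713
stubtop2 [0.38482584 0.06354405 0.04      ] 0.17066828160598507 162.71132042263625
tongue [0.41144279 0.05876426 0.006     ] 0.14387232784644 161.3785483735453
tongue84 [0.40571258 0.06098232 0.006     ] 0.15001106906779585 161.27457934941305
post [ 0.4768974  -0.07122459  0.115     ] 0.10994969037629657 -130.14406307070166 [-0.00112604 -0.00447604  0.0993197 ]
```

```bash
python3 -m pendant '[[[0,0,0],[-0.001,-0.0045,0.02],1],[[0,0,0],[-0.001,-0.0045,0.045],1],[[0,0,0],[-0.001,-0.0045,0.075],1],[[0,0,0],[-0.001,-0.0045,0.1],1],[[0,0,0],[-0.001,-0.0045,0.115],1],[[0,0,0],[-0.001,-0.0045,0.121],1],[[0,0,0],[-0.001,-0.0045,0.121],1],[[0,0,0],[-0.001,-0.0045,0.121],1]]'
python3 - <<'E'
from h import *
print(toolang(),totool((.4769,-.0712,.089)))
E
python3 -m pendant '[[[0,0,0],[0,0,0],0.1],[[0,0,0],[0,0,0],0.1],[[0,0,0],[0,0,0],0.1],[[0,0,0],[0,0,0],0.1],[[0,0,0],[0,0,0],0.1],[[0,0,0],[0,0,0],0.1],[[0,0,0],[0,0,0],0.1],[[0,0,0],[0,0,0],0.1],[[0,0,0],[0,0,0],0.1],[[0,0,0],[0,0,0],0.1]]' 15
```

```text
clock: 12.05
tool_pos: [0.476, -0.072, 0.0896]
eef_rot: [0.798, 0.603, 0.001, 0.0]
contact_force: [-0.7, 0.0, 0.4]
opening: 1.001
74.1086560413465 [0.00100379 0.00061979 0.0006368 ]
clock: 13.05
tool_pos: [0.4758, -0.0718, 0.0892]
eef_rot: [0.798, 0.603, 0.001, 0.0]
contact_force: [1.7, 2.3, -2.0]
opening: 0.196
```

```bash
python3 - <<'E'
from h import *
th=np.radians(74.1);M=np.array([[np.cos(th),np.sin(th)],[np.sin(th),-np.cos(th)]])
def go(a0,angs):
    e=lambda a:.11*np.array([np.cos(np.radians(a)),np.sin(np.radians(a))])
    print(a0,[(M@(e(a0+x)-e(a0))).round(4).tolist() for x in angs])
go(-130.2,[1,4,8,12,16,20,24,28,32,36]);go(-94.2,[4,8,12,16,20,24,28,32,36,40]);go(-54.2,[4,8,12,16,20,24,28,32,35,36.5])
E
```

```text
-130.2 [[-0.0008, 0.0018], [-0.0029, 0.0071], [-0.0053, 0.0144], [-0.0072, 0.0218], [-0.0086, 0.0294], [-0.0094, 0.037], [-0.0097, 0.0447], [-0.0095, 0.0524], [-0.0088, 0.06], [-0.0075, 0.0676]]
-94.2 [[0.0018, 0.0075], [0.0042, 0.0148], [0.007, 0.0219], [0.0103, 0.0288], [0.0141, 0.0355], [0.0184, 0.0419], [0.0231, 0.048], [0.0282, 0.0537], [0.0337, 0.0591], [0.0395, 0.064]]
-54.2 [[0.0062, 0.0045], [0.0127, 0.0086], [0.0194, 0.0123], [0.0264, 0.0154], [0.0336, 0.0181], [0.041, 0.0203], [0.0485, 0.0219], [0.0561, 0.023], [0.0618, 0.0235], [0.0647, 0.0236]]
```

```bash
python3 -m pendant '[[[0,0,0],[-0.0008,0.0018,0],0.1],[[0,0,0],[-0.0029,0.0071,0],0.1],[[0,0,0],[-0.0053,0.0144,0],0.1],[[0,0,0],[-0.0072,0.0218,0],0.1],[[0,0,0],[-0.0086,0.0294,0],0.1],[[0,0,0],[-0.0094,0.037,0],0.1],[[0,0,0],[-0.0097,0.0447,0],0.1],[[0,0,0],[-0.0095,0.0524,0],0.1],[[0,0,0],[-0.0088,0.06,0],0.1],[[0,0,0],[-0.0075,0.0676,0],0.1]]'
```

```text
clock: 14.05
tool_pos: [0.5384, -0.0967, 0.0892]
eef_rot: [0.798, 0.603, 0.001, -0.001]
contact_force: [0.6, 7.3, 0.1]
opening: 0.198
```

```bash
python3 -m pendant '[[[0,0,0],[0.0018,0.0075,0],0.1],[[0,0,0],[0.0042,0.0148,0],0.1],[[0,0,0],[0.007,0.0219,0],0.1],[[0,0,0],[0.0103,0.0288,0],0.1],[[0,0,0],[0.0141,0.0355,0],0.1],[[0,0,0],[0.0184,0.0419,0],0.1],[[0,0,0],[0.0231,0.048,0],0.1],[[0,0,0],[0.0282,0.0537,0],0.1],[[0,0,0],[0.0337,0.0591,0],0.1],[[0,0,0],[0.0395,0.064,0],0.1]]'
python3 - <<'E'
from h import *
s=r.get_state();v=np.array(s["tool_pos"])[:2]-[.5478,.0128];print(np.linalg.norm(v),np.degrees(np.arctan2(v[1],v[0])),s["contact_force"])
E
```

```text
clock: 15.05
tool_pos: [0.6087, -0.0771, 0.0892]
eef_rot: [0.798, 0.602, -0.002, -0.002]
contact_force: [-3.9, 4.4, 4.8]
opening: 0.2
0.10857543923292728 -55.87530979645798 [-3.89136787  4.36964251  4.84332787]
```

```bash
python3 -m pendant '[[[0,0,0],[0.0062,0.0045,0],0.1],[[0,0,0],[0.0127,0.0086,0],0.1],[[0,0,0],[0.0194,0.0123,0],0.1],[[0,0,0],[0.0264,0.0154,0],0.1],[[0,0,0],[0.0336,0.0181,0],0.1],[[0,0,0],[0.041,0.0203,0],0.1],[[0,0,0],[0.0485,0.0219,0],0.1],[[0,0,0],[0.0561,0.023,0],0.1],[[0,0,0],[0.0618,0.0235,0],0.1],[[0,0,0],[0.0647,0.0236,0],0.1]]'
python3 -m pendant '[[[0,0,0],[0,0,0],0.1],[[0,0,0],[0,0,0],0.1],[[0,0,0],[0,0,0],0.1],[[0,0,0],[0,0,0],0.1],[[0,0,0],[0,0,0],0.1]]'
python3 - <<'E'
from h import *
s=r.get_state();v=np.array(s["tool_pos"])[:2]-[.5478,.0128];print(np.linalg.norm(v),np.degrees(np.arctan2(v[1],v[0])),s["contact_force"],toolang())
for n in("scene","side","wrist"): snap(n,n+"_e.png")
a=cv2.imread("pics/side_e.png")[150:290,180:380];b=cv2.imread("pics/scene_e.png")[150:290,180:380]
c=cv2.resize(cv2.imread("pics/wrist_e.png"),(400,300))
top=np.hstack([cv2.resize(x,(400,280),interpolation=2) for x in(a,b)])
bot=np.zeros((300,800,3),np.uint8);bot[:,:400]=c
cv2.imwrite("pics/e1.png",np.vstack([top,bot]))
E
```

```text
clock: 16.05
tool_pos: [0.65, -0.022, 0.0892]
eef_rot: [0.798, 0.602, -0.001, -0.001]
contact_force: [-5.1, 1.0, 5.5]
opening: 0.196
clock: 16.55
tool_pos: [0.6499, -0.0222, 0.0892]
eef_rot: [0.798, 0.602, -0.001, -0.001]
contact_force: [-4.9, 1.9, 5.4]
opening: 0.195
0.10796487608175846 -18.924070873233347 [-4.94870525  1.91250456  5.40429101] 74.06162075585245
```

View pics/e1.png

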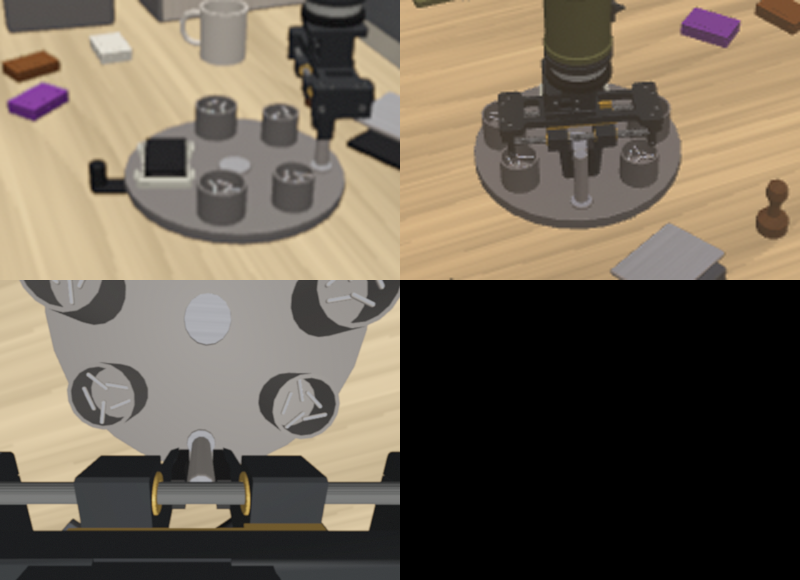

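The combined view shows the pad beside the tongue, the post in the jaws, and nothing else moved. I check the remaining angle numerically.

```bash
python3 - <<'E'
from h import *
d={k:v for k,v in np.load("last_wrist.npz").items()}
im=d["image"].astype(int)
sat=im[:,:,0]-im[:,:,2]
m=((sat<0)&(im.max(2)>140)).astype(np.uint8);m[120:]=0
n,l,s,c=cv2.connectedComponentsWithStats(m);i=1+np.argmax(s[1:,4]);print("hub px",c[i],s[i])
hub=ray(d,c[i],.034)
g=im[:,:,1]
for v in(216,220): print(g[v,255:310].tolist())
for u in (280.5,282):
    p=ray(d,(u,220),.034);w=(p-hub)[:2];print(u,hub.round(4),p.round(4),np.linalg.norm(w),np.degrees(np.arctan2(w[1],w[0])))
# side view: pad centroid
b={k:v for k,v in np.load("last_side.npz").items()}
cc,a,L=padrect(b,.05,(180+165/2,150+157/2)) or (0,0,0)
w=cc-np.array([.5478,.0128]);print("side pad",cc,a,L,np.degrees(np.arctan2(w[1],w[0])))
for nm,uv,z in [("hub",(180+234/2,150+165/2),.035),("stub",(180+97/2,150+165/2),.04)]: print(nm,ray(b,uv,z))
E
```

```text
hub px [290.2781808   53.85965402] [ 258   19   65   71 3584]
[151, 150, 151, 151, 151, 151, 151, 151, 150, 146, 136, 130, 142, 159, 169, 171, 172, 171, 171, 171, 170, 170, 171, 171, 171, 172, 171, 170, 170, 171, 172, 171, 170, 171, 171, 172, 171, 171, 170, 165, 155, 142, 140, 147, 152, 152, 152, 152, 152, 153, 152, 152, 153, 153, 152]
[151, 150, 151, 151, 151, 151, 147, 138, 132, 143, 158, 167, 168, 168, 167, 168, 168, 168, 165, 159, 150, 136, 121, 108, 101, 100, 102, 104, 103, 104, 110, 126, 141, 155, 163, 167, 166, 166, 166, 167, 167, 165, 158, 146, 137, 141, 150, 152, 152, 152, 152, 152, 152, 152, 152]
280.5 [0.5482 0.0125 0.034 ] [ 0.6471 -0.0219  0.034 ] 0.10464482324449811 -19.186414852515057
282 [0.5482 0.0125 0.034 ] [ 0.6474 -0.0209  0.034 ] 0.10459147001554199 -18.62009688910539
side pad [0.46621293 0.03831083] -18.750042 [np.float32(0.048823595), np.float32(0.0883051)] 162.63646246411577
hub [0.54958233 0.01137224 0.035     ]
stub [0.38446264 0.0590906  0.04      ]
```

```bash
python3 -m pendant '[[[0,0,0],[0.001,-0.001,0],0.1],[[0,0,0],[0.0022,-0.002,0],0.1],[[0,0,0],[0.0022,-0.002,0],0.1],[[0,0,0],[0.0022,-0.002,0],0.1],[[0,0,0],[0.0022,-0.002,0],0.1]]'
python3 - <<'E'
from h import *
t={k:v for k,v in np.load("last_wrist.npz").items()}
d=snap("wrist","w9.png");snap("side","s9.png")
im=d["image"].astype(int);m=((im[:,:,0]-im[:,:,2]<0)&(im.max(2)>140)).astype(np.uint8);m[120:]=0
n,l,s,c=cv2.connectedComponentsWithStats(m);i=1+np.argmax(s[1:,4]);hub=ray(d,c[i],.034)
p=np.array(r.get_state()["tool_pos"])
for h in(hub[:2],np.array([.5478,.0128])):
    w=p[:2]-h;print(c[i],h,p,np.linalg.norm(w),np.degrees(np.arctan2(w[1],w[0])))
print(im[216,255:310,1].tolist())
E
```

```text
clock: 17.2
tool_pos: [0.6504, -0.02, 0.0893]
eef_rot: [0.798, 0.602, 0.001, 0.001]
contact_force: [1.3, -1.9, -0.7]
opening: 0.201
[286.3619496   53.57629466] [0.5482414  0.01254179] [ 0.65043236 -0.01987193  0.08926818] 0.10720840111436082 -17.598391334821304
[286.3619496   53.57629466] [0.5478 0.0128] [ 0.65043236 -0.01987193  0.08926818] 0.10770727331851251 -17.658324779824824
[150, 151, 150, 150, 150, 151, 150, 151, 151, 145, 135, 133, 148, 163, 170, 171, 171, 171, 171, 170, 170, 171, 171, 171, 172, 171, 171, 171, 171, 171, 171, 171, 171, 171, 171, 172, 171, 171, 170, 164, 152, 141, 142, 148, 152, 153, 153, 153, 153, 153, 152, 152, 151, 152, 152]
```

```bash
python3 -m pendant '[[[0,0,0],[0,0,0],0.1],[[0,0,0],[0,0,0],0.1],[[0,0,0],[0,0,0],0.1]]'; python3 -c "
from plant import r
print(r.finish_job())"
```

```text
clock: 17.6
tool_pos: [0.6504, -0.0197, 0.0893]
eef_rot: [0.798, 0.602, 0.001, 0.001]
contact_force: [3.9, -1.7, -1.9]
opening: 0.202
the job is handed in; nothing more can be done
None
```

The stamp pad is in the carousel's pocket and faces the front tongue. The gripper is still holding the post there, and I handed the job in at 17.6 s of the 69 s allowed.

- **Placing:** I lowered the pad until it met the pocket floor with about 7 N, at the height expected for lying flat, and then let go. The picture after release showed it square inside the walls.
- **Turning:** I turned the carousel about 112° by its post, then corrected by about 1°.
- **Final direction:** The pad points at about 162.4°, and my readings of the tongue ranged from 161.3° to 162.7°. So it should be lined up to about 1°.
- **Forces:** At the end the gripper read about 18 mm across the post, and the outside force on the tool was below 5 N.

**Small disagreements:** The distance from hub to post came out at 105–108 mm late in the job, against the nominal 110 mm. The pocket position differed by about 1.5 mm between two views. Both are within the calibration error.

I did not look at a picture after the last 1° correction. The last one before it showed the pad still seated, and I saw nothing else out of place in it, though it covered only the area around the carousel.

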